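# Set the next-drop marker on the bedside eyedrop tray

### The job

The next drops due are in the short, squat bottle. With a fingertip, gently push the eyedrop tray's sliding marker along its rail until it clicks into the stop in front of that bottle, then leave it there. Do not pinch the marker or press hard on it, and leave the bottles and everything else on the cart where they are.

Things in the scene. Friction and masses are not known exactly. Their poses are not given: they have to be found in the camera images.
- tray: Grey hard-silicone eyedrop tray stuck to the cart, 125 x 236 mm. Origin: centre of its underside, z up, y along its length (left), x towards the bed. The part from x = -61 to +13 mm is a block 22 mm high with four 32 mm square slots (floor 6 mm above the cart) at x = -24, y = -69, -23, +23, +69 mm, a bottle loose in each. The rest is a ledge 10 mm high that carries the rail.
- rail_mid (a point): Middle of the aluminium rail's top, 22 mm above the cart, at x = +42, y = 0 mm of the tray; axes as the tray's. The rail runs along y from -98 to +98 mm, 12 mm wide, with end stops 6 mm long and 26 mm above the cart. Four notches 8 mm wide across its top are the stops, at y = -69, -23, +23, +69 mm, each straight in front of a slot.
- marker (a joint): Place of the white sliding marker: tray-frame y of its middle, m, -0.076 to +0.076. It starts between the two middle stops, in neither. Sliding takes about 1 N. Within about 3.5 mm of a stop's middle its spring roller drops and pulls it in (the push needed dips to nothing); leaving a stop takes about 6.5 N. It clicks through stops on its way. It stays where it is left.
- marker_saddle (a point): Middle of the top of the marker's saddle, 37 mm above the cart; axes as the tray's. The saddle rides on the rail, 22 mm (x) by 30 mm (y), and cannot come off. A small cone on it, top 36 mm above the cart, points at the bottles (-x), its tip 26 mm from the rail's middle.
- marker_tab (a point): Middle of the top of the marker's thumb tab, 69 mm above the cart; axes as the tray's. The tab is a white upright plate on the saddle, 20 mm across the rail (x), 12 mm thick along it (y), from 37 to 69 mm above the cart. Its two flat faces, square to the rail, are what to push.
- click (a joint): How far the marker's hidden spring roller has dropped, in metres: about 0.0005 on the flat of the rail, about 0.003 when it sits in a stop.
- squat: The bottle now due: the shortest and widest of the four, a round squeeze bottle 30 mm in diameter and 38 mm high with a wide flat cap 23 mm across. Origin: centre of its underside (6 mm above the cart). It may stand in any of the four slots.
- slim: Slim round eyedrop bottle, 23 mm in diameter, 78 mm high, with a long pointed cap; in a slot of the tray. Origin: centre of its underside. Leave it alone.
- dome: Round eyedrop bottle, 26 mm in diameter, 62 mm high, with a domed cap; in a slot. Origin: centre of its underside. Leave it alone.
- flat: Flat-sided eyedrop bottle, 17 x 27 mm, 62 mm high, narrow round cap; in a slot. Origin: centre of its underside. Leave it alone.
- jar: Frosted-glass jar with a screw top, 60 mm in diameter, 51 mm high, beside the tray's +y end. Origin: centre of its underside. Leave it alone.
- mirror: Round compact mirror, 82 mm across, on a swivel fork with a 72 mm round foot, 126 mm high, standing on the robot's side of the tray. Origin: centre of its underside. Leave it alone.
- penlight: Slim metal examination torch, 127 mm long, 14 mm thick, lying about 65 mm beyond the rail, roughly parallel to it. Origin: near its middle, on the cart top; y along its length. Leave it alone.
- kidney_dish: Steel kidney dish, about 170 x 85 mm, 34 mm high, off the tray's -y end. Origin: near its middle, on the cart top. Leave it alone.
- acrylic_stand: Clear acrylic stepped stand, 90 x 150 mm, 113 mm high, far to the left (+y). Origin: centre of its underside. Leave it alone.
- carton: Small white carton 28 x 30 x 75 mm standing on the acrylic stand's step, 56 mm above the cart. Origin: centre of its underside. Leave it alone.

How it is judged:
By the outcome, as a careful person would: the job done as asked, in the order asked, and still so for the second after the job is handed in, with the robot touching nothing.
It also fails if it takes over 40 s, if anything falls off the work surface, if the arm or the gripper's body presses on something with over 40 N, if the wrist force passes 120 N, or if a joint passes its speed limit or range.

### The arm

A 7-joint arm with a two-finger parallel gripper is mounted at the origin on the work surface. World frame = base frame: x ahead of the robot, y to its left, z up, the work surface at z = 0. Lengths are in m, angles in degrees, forces in N, time in s.
With the tool pointing down it reaches from about 0.425 to 0.925 m from the base axis. Payload 6.8 kg.
Tool frame: the origin (TCP) lies midway between the tips of the shut fingers; the grasp point (between the pads) lies 19 mm behind it; z points along the fingers, y is the direction in which the jaws open and shut (so a half turn about z gives the same grasp; the last joint's range is limited). The gripper opens to 85 mm and grips with 20 to 120 N. Pads are 22 mm wide; open, the fingers measure 114 mm over their backs; the gripper's body (76 mm by 85 mm) begins 54 mm behind the grasp point. The pads swing forward as they close: fully open they stand 13 mm farther back than shut.
Start: joints at [-69.735, 27.33, 1.283, 89.118, -0.659, 63.558, -4.761], TCP at [0.301, 0.604, 0.231] pointing down, gripper open.
Joint ranges: [-169.35, 169.35], [-19.33, 120.38], [-80.79, 83.38], [13.8, 139.57], [-78.32, 258.32], [9.67, 109.79], [-169.56, 169.56]. Speed limits (degrees/s): [136.94, 136.94, 180, 180, 180, 180, 180].

### API

Orientations are given as a 3x3 rotation matrix whose columns are the frame's x, y, z axes.
In Python, from rig import arm gives the robot as it stands.
- The arm moves only by the tool carry_out, never from a script. Its arguments are lists of equal length, an entry for each row: "angular": the turn, a rotation vector about the tool's x, y, z in degrees, a list of three; "dp": the shift along the tool's x, y, z in mm, a list of three; "fingers": the opening, from 0 (shut) to 1 (fully open). A call has 1 to 5 rows; each row is the pose to reach, as a shift and turn from the pose commanded when the call began, along the tool's axes at that moment; what a row does not reach only later rows make up. A row lasts 1/10 s, in which the tool goes at most 50 mm and 8.59 degrees, less where a joint would pass 70% of its speed; a pose out of reach is approached as far as the arm can. A call with a gripper value outside its range is refused whole. The fingers move at their own pace and stop on an object; "newtons" is the grip in N (left out, the last holds). Time passes only in rows, so rows that repeat a pose let the fingers close. It gives the time, the measured TCP pose, the force and the opening at its end, in the units of the state.
- arm.read_state(): the state, without advancing time (a new reading comes with each control period).
- arm.get_image(name): name is "scene" or "top"; returns the picture (400x640x3 uint8, blue, green, red); there is no depth.
- arm.get_calibration(name): a dict with "fovy" (degrees; the focal length in pixels is half the picture's height over the tangent of half this angle, whatever the lens; pixels are square), "cx", "cy" (the principal point, pixels), "k1" (the pictures are not rectified: a ray, as slopes to the right and down, at radius r is drawn at 1 + k1 r^2 times it, then the intrinsics apply), "cam_to_world" (4x4, takes a point from camera to world coordinates). Camera axes: x right, y down, z forward; pixel columns grow to the right and rows downward; lengths in m; the calibration is good to about 2 mm. A picture is of the moment at which its call begins. get_calibration takes no time and is no camera call.
- arm.job_done(): hands the job in, once; it reports no verdict.
The state is a dict: "time_s": time; "qpos": joint angles; "qd": joint speeds; "effort": joint torques, N m; "ee_pos": TCP position; "orientation": TCP orientation; "wrist_force": force on the tool from outside, world axes, zero at the start; "torque": the same for the moment, N m; "grip_width": finger opening in m.
Only numpy, scipy, OpenCV 4.12 (cv2) and the standard library are available. Lean on these libraries where they do the work, as an engineer would, in place of code of your own. Each camera call takes 0.05 s, during which the arm holds its last target.

## Working session

There is one attempt and no reset: what is moved stays moved. The work goes in short steps, Python scripts to look and compute and a tool call to move; the robot and the scene stay as the last step left them, time stands still between calls to the robot, and variables do not carry over. Pictures are saved under pics/ and viewed, and the job is handed in when it is done.

Besides the shell and the picture viewer there is one more tool, called after "Emit:" as name(argument=value, ...) on one line, values as JSON. carry_out: Moves the arm, as the interface text tells. Its arguments: {"type":"object","properties":{"angular":{"type":"array"},"dp":{"type":"array"},"fingers":{"type":"array"},"newtons":{"type":"number"}},"required":["angular","dp","fingers"]}

```bash
mkdir -p pics
python3 - <<'E'
from rig import arm
import cv2, numpy as np
for n in("scene","top"):
    im=arm.get_image(n); cv2.imwrite(f"pics/{n}0.png",im)
    c=arm.get_calibration(n); print(n,c)
s=arm.read_state(); print(s)
E
```

```text
scene {'fovy': 49.26930389908369, 'cx': 323.45776625926715, 'cy': 200.966803730591, 'k1': -0.06933832254808155, 'cam_to_world': array([[ 0.80163694,  0.43185078, -0.41338012,  1.06131289],
       [ 0.59751441, -0.55701785,  0.57680815, -0.72323027],
       [ 0.01883494, -0.7093913 , -0.70456315,  0.99228453],
       [ 0.        ,  0.        ,  0.        ,  1.        ]])}
top {'fovy': 47.42054157114055, 'cx': 316.3116822261304, 'cy': 201.74635092741053, 'k1': 0.022749122539375468, 'cam_to_world': array([[ 0.02831665, -0.98239466,  0.18465886,  0.32111349],
       [-0.99954613, -0.02972784, -0.00487746,  0.049938  ],
       [ 0.0102811 , -0.18443694, -0.98279058,  1.28144789],
       [ 0.        ,  0.        ,  0.        ,  1.        ]])}
{'time_s': 0.1, 'qpos': array([-69.73471819,  27.37218619,   1.28285437,  89.17262662,
        -0.65775509,  63.55773124,  -4.76034067]), 'qd': array([ 0.03215868, -0.12482053,  0.05828535, -0.13908066,  0.03248698,
       -0.00037555, -0.00820027]), 'effort': array([ 5.04709227e-03, -5.97754955e+01,  1.61373485e+00, -2.81953830e+01,
        1.27875686e-02,  5.03075935e-03,  4.62387078e-06]), 'ee_pos': array([0.30055474, 0.60379802, 0.23041082]), 'orientation': array([[-8.95255246e-01,  4.45553244e-01, -5.92605033e-04],
       [ 4.45553609e-01,  8.95253916e-01, -1.55178618e-03],
       [-1.60871392e-04, -1.65328203e-03, -9.99998620e-01]]), 'wrist_force': array([ 0.48124015, -0.59205579,  0.85372905]), 'torque': array([-0.00409793, -0.00688535,  0.01424271]), 'grip_width': 0.0853612083145897}
```

View pics/scene0.png

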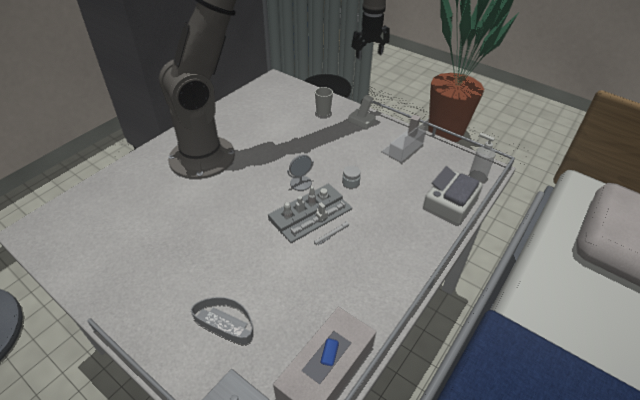

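View pics/top0.png

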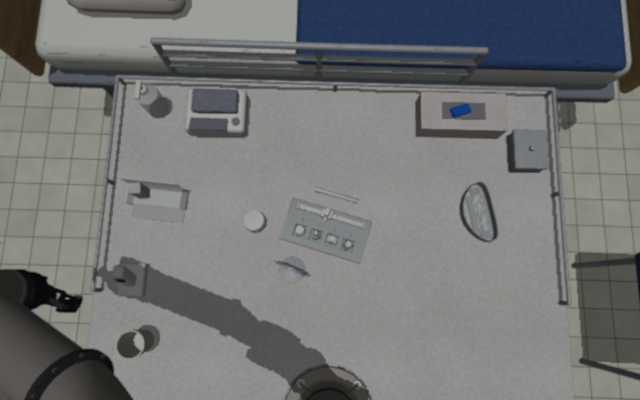

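Run:
```python
import cv2
t=cv2.imread("pics/top0.png"); s=cv2.imread("pics/scene0.png")
cv2.imwrite("pics/topc.png",cv2.resize(t[175:285,265:385],None,fx=5,fy=5,interpolation=cv2.INTER_CUBIC))
cv2.imwrite("pics/scc.png",cv2.resize(s[145:250,255:375],None,fx=5,fy=5,interpolation=cv2.INTER_CUBIC))
```

```text
(no output)
```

View pics/topc.png

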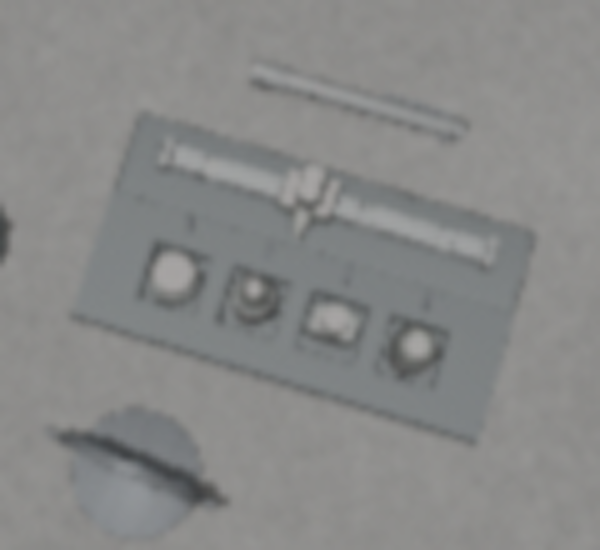

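View pics/scc.png

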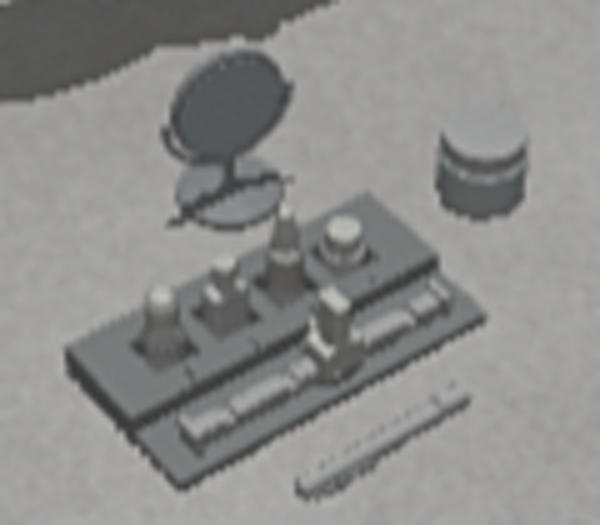

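The top view shows the squat bottle at crop (173,275), the slot at the tray's +y end, and the scene view shows it at (345,240), beside the jar. The target is therefore the +69 mm stop. The marker tab is at about (312,182) in the top crop. Next I'll fit the tray pose.

```bash
cat > h.py <<'E'
import numpy as np, cv2
from rig import arm
def K(n):
    c=arm.get_calibration(n); f=200/np.tan(np.radians(c["fovy"]/2))
    return c,f
def proj(n,P):
    c,f=K(n); T=np.linalg.inv(c["cam_to_world"]); q=np.atleast_2d(P)@T[:3,:3].T+T[:3,3]
    s=q[:,:2]/q[:,2:]; s=s*(1+c["k1"]*(s**2).sum(1,keepdims=True))
    return s*f+[c["cx"],c["cy"]]
def tray(p,X):
    X=np.atleast_2d(X); a=p[2]; R=np.array([[np.cos(a),-np.sin(a),0],[np.sin(a),np.cos(a),0],[0,0,1]])
    return X@R.T+[p[0],p[1],0]
E
cat > fit.py <<'E'
from h import *
from scipy.optimize import least_squares
# tray pts (mm), crop pixel
top=[((64,118,10),(140,112)),((64,-118,10),(536,232)),((-61,-118,22),(476,443)),((-61,118,22),(72,318)),
 ((42,101,26),(167,152)),((42,-101,26),(490,250))]
sc=[((64,118,5),(487,318)),((64,-118,5),(183,488)),((-61,-118,22),(68,350)),((-61,118,22),(366,193))]
ob=[("top",np.array(x)/1e3,(np.array(u)+.5)/5-.5+[265,175]) for x,u in top]+[("scene",np.array(x)/1e3,(np.array(u)+.5)/5-.5+[255,145]) for x,u in sc]
tab=[("top",(np.array((314,178))+.5)/5-.5+[265,175]),("scene",(np.array((332,301))+.5)/5-.5+[255,145])]
def r(p):
    e=[proj(n,tray(p,x))[0]-u for n,x,u in ob]
    e+=[proj(n,tray(p,[.042,p[3],.069]))[0]-u for n,u in tab]
    return np.ravel(e)
s=least_squares(r,[.6,.05,-.2,0],loss='soft_l1'); print(s.x,np.degrees(s.x[2])); print(np.round(r(s.x).reshape(-1,2),2))
np.save("p.npy",s.x); p=s.x
for nm,o,lo in(("topc","top",[265,175]),("scc","scene",[255,145])):
    im=cv2.imread(f"pics/{nm}.png")
    def d(X,c):
        q=(proj(o,tray(p,np.array(X)/1e3))-lo+.5)*5-.5
        cv2.polylines(im,[np.int32(q.round())],True,c,1)
    d([(64,118,10),(64,-118,10),(13,-118,10),(13,118,10)],(0,0,255)); d([(-61,118,22),(-61,-118,22),(13,-118,22),(13,118,22)],(0,255,0))
    for y in(-69,-23,23,69): d([(48,y,22),(36,y,22)],(255,0,0)); d([(-40,y-16,22),(-40,y+16,22),(-8,y+16,22),(-8,y-16,22)],(255,255,0))
    m=p[3]*1e3; d([(52,m-6,69),(52,m+6,69),(32,m+6,69),(32,m-6,69)],(255,0,255)); d([(53,m-15,37),(53,m+15,37),(31,m+15,37),(31,m-15,37)],(0,255,255))
    cv2.imwrite(f"pics/{nm}_ov.png",im)
E
python3 fit.py
```

```text
[ 0.48057696  0.01643496 -0.26653308  0.00935513] -15.271220306090695
[[-0.67 -0.61]
 [-0.05 -0.61]
 [ 0.3  -0.32]
 [-0.81 -0.33]
 [-2.88 -0.62]
 [ 1.88  0.69]
 [-0.05  0.24]
 [-0.46  1.03]
 [-1.15 -0.17]
 [-0.24 -0.09]
 [-0.42  1.1 ]
 [-0.14  0.15]]
```

View pics/topc_ov.png

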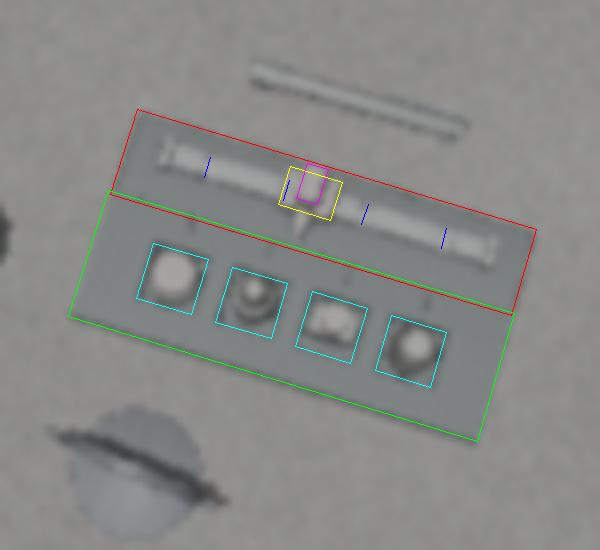

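View pics/scc_ov.png

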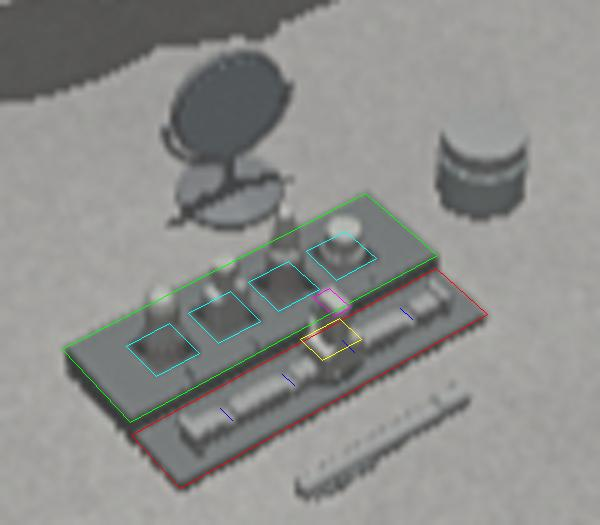

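```bash
sed -i 's/(42,101,26)/(42,95,26)/;s/(42,-101,26)/(42,-95,26)/' fit.py; python3 fit.py
cat > go.py <<'E'
import sys
from h import *
from scipy.spatial.transform import Rotation as Ro
p=np.load("p.npy")
X=np.array(list(map(float,sys.argv[1:4])))/1e3   # tray-frame target mm
s=arm.read_state(); R=s["orientation"]
W=tray(p,X)[0]; a=p[2]
# desired: z down, y along tray y
y=np.array([-np.sin(a),np.cos(a),0]); z=np.array([0,0,-1.]); Rd=np.c_[np.cross(y,z),y,z]
print("t",s["time_s"],"W",W,"dp",np.round(R.T@(W-s["ee_pos"])*1e3,1),"rot",np.round(np.degrees(Ro.from_matrix(R.T@Rd).as_rotvec()),2))
now=(s["ee_pos"]-[p[0],p[1],0])@np.array([[np.cos(a),-np.sin(a),0],[np.sin(a),np.cos(a),0],[0,0,1]])
print("tray pos now",np.round(now*1e3,1),"F tray",np.round(np.array([[np.cos(a),np.sin(a),0],[-np.sin(a),np.cos(a),0],[0,0,1]])@s["wrist_force"],2), "grip",s["grip_width"])
E
python3 go.py 42 -36 200
```

```text
[ 0.48059336  0.01610256 -0.26880884  0.00976459] -15.401612173505937
[[-0.47 -0.68]
 [ 0.09 -0.51]
 [ 0.34 -0.24]
 [-0.7  -0.44]
 [-0.65 -0.07]
 [-0.06  0.14]
 [-0.08  0.37]
 [-0.62  1.07]
 [-1.22 -0.18]
 [-0.22 -0.01]
 [-0.41  1.06]
 [-0.11  0.18]]
t 0.1 W [ 0.51152406 -0.0297591   0.2       ] dp [-471.2 -473.1   31.3] rot [ -0.1    0.   -11.06]
tray pos now [-329.7  518.8  230.4] F tray [ 0.62 -0.44  0.85] grip 0.0853612083145897
```

Emit:
carry_out(angular=[[0, 0, 0], [0, 0, 0], [0, 0, 0], [0, 0, 0], [0, 0, 0]], dp=[[-20, -20, 0], [-50, -50, 0], [-80, -80, 0], [-110, -110, 0], [-140, -140, 0]], fingers=[0, 0, 0, 0, 0], newtons=20)

```text
time_s: 0.6
ee_pos: [0.3639, 0.4147, 0.2309]
orientation: [[-0.895, 0.446, -0.0], [0.446, 0.895, -0.001], [0.0, -0.001, -1.0]]
wrist_force: [0.6, -0.1, 0.2]
grip_width: 0.0123
```

Emit:
carry_out(angular=[[0, 0, 0], [0, 0, 0], [0, 0, 0], [0, 0, 0], [0, 0, 0]], dp=[[-30, -30, 0], [-60, -60, 0], [-90, -90, 0], [-120, -120, 0], [-150, -150, 0]], fingers=[0, 0, 0, 0, 0])

```text
time_s: 1.1
ee_pos: [0.4312, 0.2136, 0.2312]
orientation: [[-0.895, 0.446, -0.0], [0.446, 0.895, -0.0], [0.0, -0.0, -1.0]]
wrist_force: [1.1, -0.9, -1.3]
grip_width: -0.0002
```

Emit:
carry_out(angular=[[0, 0, 0], [0, 0, -3], [0, 0, -6], [0, 0, -9], [0, 0, -11]], dp=[[-30, -30, 0], [-60, -60, 0], [-90, -90, 0], [-120, -120, 0], [-150, -150, 0]], fingers=[0, 0, 0, 0, 0])

```text
time_s: 1.6
ee_pos: [0.4986, 0.0127, 0.2312]
orientation: [[-0.964, 0.265, -0.0], [0.265, 0.964, 0.0], [0.0, 0.0, -1.0]]
wrist_force: [0.1, 0.1, -0.0]
grip_width: 0.0003
```

```bash
python3 go.py 42 -36 120
```

```text
t 1.6 W [ 0.51152406 -0.0297591   0.12      ] dp [-23.7 -37.5 111.2] rot [ 0.   -0.01  0.06]
tray pos now [ 18.3   1.5 231.2] F tray [ 0.03  0.08 -0.01] grip 0.0002515519103063994
```

Emit:
carry_out(angular=[[0, 0, 0], [0, 0, 0], [0, 0, 0], [0, 0, 0], [0, 0, 0]], dp=[[-24, -38, 10], [-24, -38, 45], [-24, -38, 80], [-24, -38, 111], [-24, -38, 111]], fingers=[0, 0, 0, 0, 0])

```text
time_s: 2.1
ee_pos: [0.5083, -0.0288, 0.1167]
orientation: [[-0.964, 0.267, -0.008], [0.267, 0.964, -0.001], [0.008, -0.003, -1.0]]
wrist_force: [0.1, -0.5, 0.3]
grip_width: -0.0001
```

```bash
python3 go.py 42 -36 52
python3 - <<'E'
from rig import arm
import cv2
t=arm.get_image("top"); s=arm.get_image("scene")
a=cv2.resize(t[175:285,265:385],None,fx=5,fy=5,interpolation=cv2.INTER_CUBIC)
b=cv2.resize(s[130:250,250:375],None,fx=5,fy=5,interpolation=cv2.INTER_CUBIC)
cv2.imwrite("pics/a1.png",a);cv2.imwrite("pics/b1.png",b)
E
```

```text
t 2.1 W [ 0.51152406 -0.0297591   0.052     ] dp [-3.9  0.1 64.7] rot [-0.18 -0.43 -0.06]
tray pos now [ 38.6 -35.9 116.7] F tray [ 0.21 -0.47  0.32] grip -7.664001390854447e-05
```

View pics/b1.png

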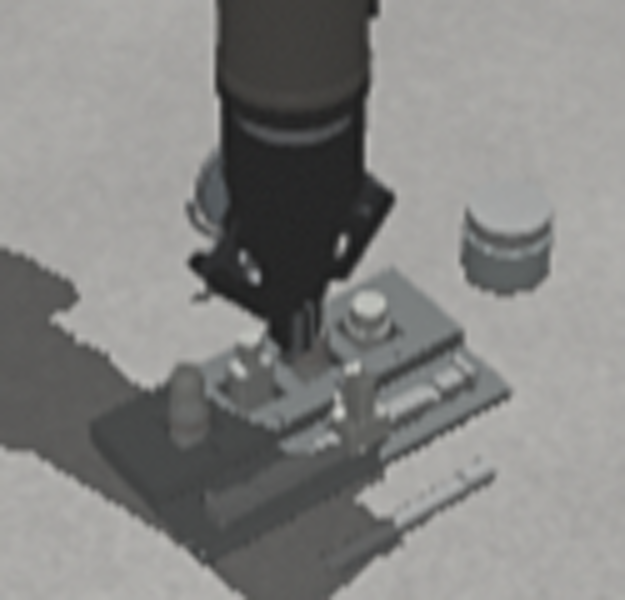

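View pics/a1.png

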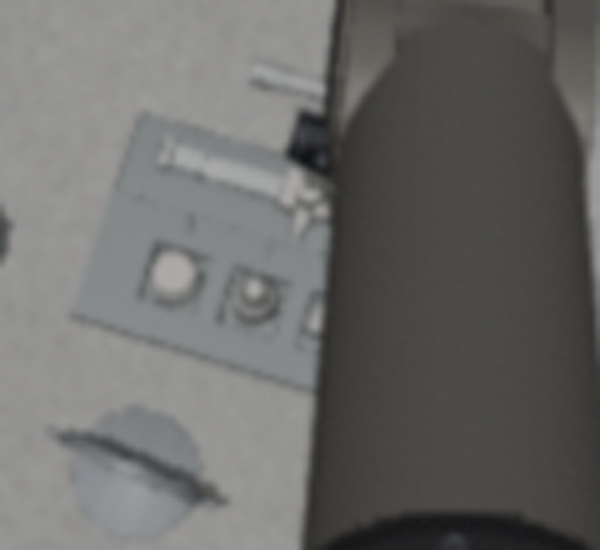

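Emit:
carry_out(angular=[[0, 0, 0], [0, 0, 0], [0, 0, 0], [0, 0, 0], [0, 0, 0]], dp=[[0, 0, 20], [0, 0, 40], [0, 0, 58], [0, 0, 66], [0, 0, 66]], fingers=[0, 0, 0, 0, 0])

```text
time_s: 2.7
ee_pos: [0.5121, -0.0285, 0.0549]
orientation: [[-0.964, 0.266, 0.0], [0.266, 0.964, 0.0], [-0.0, 0.0, -1.0]]
wrist_force: [-0.5, 0.2, 0.5]
grip_width: 0.0005
```

```bash
python3 go.py 42 -36 54
python3 - <<'E'
from rig import arm
import cv2
s=arm.get_image("scene")
b=cv2.resize(s[150:250,270:370],None,fx=6,fy=6,interpolation=cv2.INTER_CUBIC)
cv2.imwrite("pics/b2.png",b)
E
```

```text
t 2.7 W [ 0.51152406 -0.0297591   0.054     ] dp [ 0.2 -1.3  0.9] rot [ 0.02  0.02 -0.05]
tray pos now [ 42.2 -34.7  54.9] F tray [-0.57  0.03  0.51] grip 0.0005200097857240737
```

View pics/b2.png

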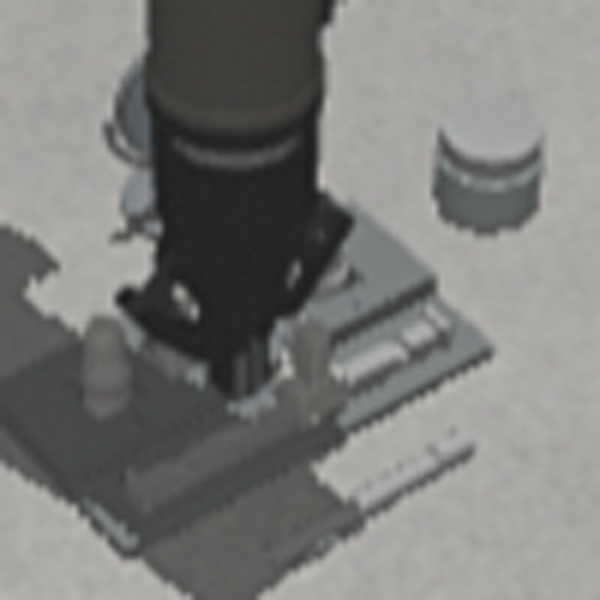

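Run:
```python
from h import *
from scipy.optimize import least_squares
p=np.load("p.npy")
for x in (31,42,60):
  for u in [(350,215),(320,275),(290,312),(272,325),(272,380),(240,395),(115,298),(312,320),(300,340)]:
    px=(np.array(u)+.5)/6-.5+[270,150]
    s=least_squares(lambda v:proj("scene",tray(p,[x/1e3,v[0],v[1]]))[0]-px,[0,.05])
    print(x,u,np.round(s.x*1e3,1))
```

```text
31 (350, 215) [ 43.4 121.5]
31 (320, 275) [25.5 91. ]
31 (290, 312) [ 7.  76.2]
31 (272, 325) [-4.2 73.8]
31 (272, 380) [-4.  34.2]
31 (240, 395) [-24.1  35.9]
31 (115, 298) [-95.2 146.3]
31 (312, 320) [21.  62.1]
31 (300, 340) [13.6 52.3]
42 (350, 215) [ 34.3 134.7]
42 (320, 275) [ 16.6 104.6]
42 (290, 312) [-1.6 90.1]
42 (272, 325) [-12.6  87.7]
42 (272, 380) [-12.4  48.7]
42 (240, 395) [-32.2  50.4]
42 (115, 298) [-102.2  159.1]
42 (312, 320) [12.2 76.2]
42 (300, 340) [ 4.9 66.6]
60 (350, 215) [ 19.3 156.3]
60 (320, 275) [  2.1 127. ]
60 (290, 312) [-15.7 112.8]
60 (272, 325) [-26.4 110.5]
60 (272, 380) [-26.1  72.5]
60 (240, 395) [-45.5  74.2]
60 (115, 298) [-113.7  180.1]
60 (312, 320) [-2.1 99.3]
60 (300, 340) [-9.3 89.9]
```

Emit:
carry_out(angular=[[0, 0, 0], [0, 0, 0], [0, 0, 0], [0, 0, 0], [0, 0, 0]], dp=[[0, 4, 0], [0, 8, 0], [0, 12, 0], [0, 15, 0], [0, 17, 0]], fingers=[0, 0, 0, 0, 0])

```text
time_s: 3.25
ee_pos: [0.5163, -0.0117, 0.0544]
orientation: [[-0.964, 0.266, 0.0], [0.266, 0.964, 0.0], [-0.0, 0.0, -1.0]]
wrist_force: [-0.5, -1.1, -0.4]
grip_width: -0.0
```

```bash
python3 go.py 42 -11 54
```

```text
t 3.25 W [ 0.51816364 -0.0056569   0.054     ] dp [-0.2  6.3  0.4] rot [ 0.01  0.01 -0.02]
tray pos now [ 41.8 -17.3  54.4] F tray [-0.2  -1.24 -0.41] grip -2.4807070070768854e-05
```

Emit:
carry_out(angular=[[0, 0, 0], [0, 0, 0]], dp=[[0, 2, 0], [0, 4, 0]], fingers=[0, 0])

```text
time_s: 3.45
ee_pos: [0.5172, -0.0084, 0.0543]
orientation: [[-0.964, 0.267, -0.0], [0.267, 0.964, -0.0], [0.0, -0.0, -1.0]]
wrist_force: [0.2, -0.5, 0.5]
grip_width: 0.0
```

```bash
python3 go.py 42 -11 54
```

```text
t 3.45 W [ 0.51816364 -0.0056569   0.054     ] dp [-0.2  2.9  0.3] rot [-0.01 -0.   -0.06]
tray pos now [ 41.8 -13.9  54.3] F tray [ 0.34 -0.41  0.53] grip 3.6098641589691507e-06
```

Emit:
carry_out(angular=[[0, 0, 0], [0, 0, 0]], dp=[[0, 2, 0], [0, 4, 0]], fingers=[0, 0])

```text
time_s: 3.65
ee_pos: [0.5183, -0.0045, 0.0543]
orientation: [[-0.964, 0.267, -0.0], [0.267, 0.964, 0.0], [0.0, 0.0, -1.0]]
wrist_force: [-0.3, -0.2, 0.4]
grip_width: 0.0
```

```bash
python3 go.py 42 -11 54
```

```text
t 3.65 W [ 0.51816364 -0.0056569   0.054     ] dp [-0.2 -1.2  0.3] rot [ 0.   -0.   -0.07]
tray pos now [41.8 -9.8 54.3] F tray [-0.2  -0.29  0.44] grip 2.069886255328596e-05
```

Emit:
carry_out(angular=[[0, 0, 0], [0, 0, 0]], dp=[[0, 2, 0], [0, 4, 0]], fingers=[0, 0])

```text
time_s: 3.85
ee_pos: [0.5192, -0.0009, 0.0542]
orientation: [[-0.964, 0.267, -0.0], [0.267, 0.964, -0.0], [0.0, -0.0, -1.0]]
wrist_force: [-0.7, -2.7, 1.3]
grip_width: -0.0002
```

Emit:
carry_out(angular=[[0, 0, 0], [0, 0, 0]], dp=[[0, 2, 0], [0, 4, 0]], fingers=[0, 0])

```text
time_s: 4.05
ee_pos: [0.5203, 0.003, 0.0543]
orientation: [[-0.964, 0.267, -0.0], [0.267, 0.964, -0.0], [0.0, -0.0, -1.0]]
wrist_force: [-0.1, -1.3, 0.0]
grip_width: -0.0001
```

Emit:
carry_out(angular=[[0, 0, 0]], dp=[[0, 1.5, 0]], fingers=[0])

```text
time_s: 4.15
ee_pos: [0.5209, 0.0047, 0.0543]
orientation: [[-0.964, 0.267, 0.0], [0.267, 0.964, -0.0], [-0.0, -0.0, -1.0]]
wrist_force: [-0.0, -1.2, -0.2]
grip_width: -0.0003
```

Emit:
carry_out(angular=[[0, 0, 0]], dp=[[0, 1.5, 0]], fingers=[0])

```text
time_s: 4.25
ee_pos: [0.5213, 0.0064, 0.0543]
orientation: [[-0.964, 0.266, 0.0], [0.266, 0.964, 0.0], [0.0, 0.0, -1.0]]
wrist_force: [0.9, -0.0, 0.4]
grip_width: 0.0002
```

Emit:
carry_out(angular=[[0, 0, 0]], dp=[[0, 1.5, 0]], fingers=[0])

```text
time_s: 4.35
ee_pos: [0.5217, 0.008, 0.0543]
orientation: [[-0.964, 0.266, 0.0], [0.266, 0.964, 0.0], [-0.0, 0.0, -1.0]]
wrist_force: [0.3, -0.8, -0.2]
grip_width: 0.0002
```

```bash
python3 go.py 42 2.5 54
python3 - <<'E'
from rig import arm
import cv2
s=arm.get_image("scene")
b=cv2.resize(s[150:250,270:370],None,fx=6,fy=6,interpolation=cv2.INTER_CUBIC)
cv2.imwrite("pics/b3.png",b)
E
```

```text
t 4.35 W [0.52174901 0.00735828 0.054     ] dp [-0.2 -0.6  0.3] rot [ 0.02  0.   -0.04]
tray pos now [41.8  3.1 54.3] F tray [ 0.45 -0.66 -0.23] grip 0.00024253809334558591
```

View pics/b3.png

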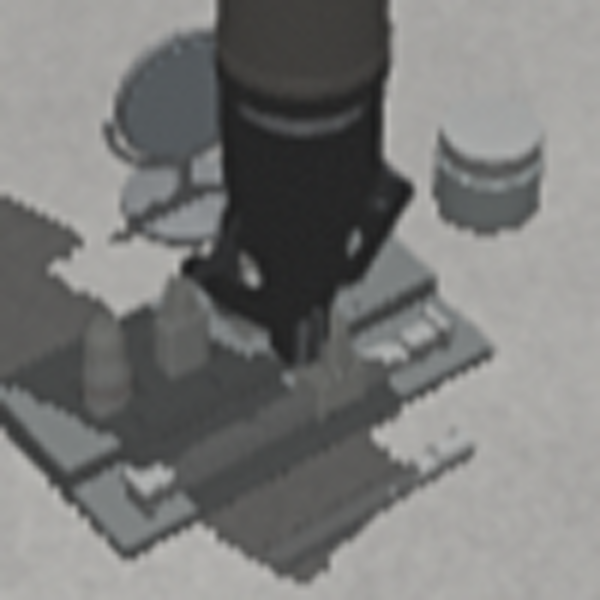

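The tab has moved with the finger, to (338,320), so there is contact. I'll keep stepping and watch for the +23 mm stop.

Emit:
carry_out(angular=[[0, 0, 0]], dp=[[0, 1, 0]], fingers=[0])

```text
time_s: 4.5
ee_pos: [0.5219, 0.0087, 0.0543]
orientation: [[-0.964, 0.266, 0.0], [0.266, 0.964, 0.0], [0.0, 0.0, -1.0]]
wrist_force: [1.0, -0.0, -0.2]
grip_width: 0.0002
```

Emit:
carry_out(angular=[[0, 0, 0]], dp=[[0, 1, 0]], fingers=[0])

```text
time_s: 4.6
ee_pos: [0.5221, 0.0092, 0.0543]
orientation: [[-0.964, 0.267, -0.0], [0.267, 0.964, -0.0], [0.0, -0.0, -1.0]]
wrist_force: [-0.0, -3.2, 0.5]
grip_width: 0.0001
```

Emit:
carry_out(angular=[[0, 0, 0]], dp=[[0, 1, 0]], fingers=[0])

```text
time_s: 4.7
ee_pos: [0.5221, 0.0094, 0.0543]
orientation: [[-0.964, 0.267, -0.001], [0.267, 0.964, -0.001], [0.0, -0.001, -1.0]]
wrist_force: [-1.6, -4.9, 0.5]
grip_width: -0.0
```

Emit:
carry_out(angular=[[0, 0, 0]], dp=[[0, 1, 0]], fingers=[0])

```text
time_s: 4.8
ee_pos: [0.5222, 0.0098, 0.0543]
orientation: [[-0.963, 0.268, -0.001], [0.268, 0.963, -0.002], [0.0, -0.002, -1.0]]
wrist_force: [-1.2, -7.9, 1.9]
grip_width: -0.0
```

Emit:
carry_out(angular=[[0, 0, 0]], dp=[[0, 1, 0]], fingers=[0])

```text
time_s: 4.9
ee_pos: [0.5223, 0.0104, 0.0543]
orientation: [[-0.963, 0.268, -0.001], [0.268, 0.963, -0.002], [0.001, -0.002, -1.0]]
wrist_force: [-1.8, -5.6, 1.7]
grip_width: -0.0001
```

Emit:
carry_out(angular=[[0, 0, 0]], dp=[[0, 1, 0]], fingers=[0])

```text
time_s: 5.0
ee_pos: [0.5228, 0.0118, 0.0543]
orientation: [[-0.963, 0.268, -0.001], [0.268, 0.963, -0.001], [0.0, -0.001, -1.0]]
wrist_force: [-2.5, -2.6, 0.7]
grip_width: 0.0002
```

```bash
python3 go.py 42 2.5 54
```

```text
t 5.0 W [0.52174901 0.00735828 0.054     ] dp [-0.2 -4.6  0.3] rot [-0.08 -0.02 -0.15]
tray pos now [41.8  7.1 54.3] F tray [-1.71 -3.15  0.73] grip 0.00015719378349342622
```

The +23 mm stop was passed cleanly: force peaked at about 8 N and then released. That stop corresponds to TCP tray-y of about 4.2 mm, so the target should be near 50 mm.

Emit:
carry_out(angular=[[0, 0, 0], [0, 0, 0], [0, 0, 0], [0, 0, 0], [0, 0, 0]], dp=[[0, 1, 0], [0, 2.5, 0], [0, 4.5, 0], [0, 6.5, 0], [0, 8.5, 0]], fingers=[0, 0, 0, 0, 0])

```text
time_s: 5.5
ee_pos: [0.5256, 0.0219, 0.0543]
orientation: [[-0.964, 0.266, 0.0], [0.266, 0.964, 0.0], [-0.0, 0.0, -1.0]]
wrist_force: [-0.1, -1.2, -0.5]
grip_width: 0.0002
```

Emit:
carry_out(angular=[[0, 0, 0], [0, 0, 0], [0, 0, 0], [0, 0, 0], [0, 0, 0]], dp=[[0, 2, 0], [0, 4, 0], [0, 6, 0], [0, 8, 0], [0, 10, 0]], fingers=[0, 0, 0, 0, 0])

```text
time_s: 6.0
ee_pos: [0.5282, 0.0312, 0.0543]
orientation: [[-0.964, 0.267, 0.0], [0.267, 0.964, 0.0], [-0.0, 0.0, -1.0]]
wrist_force: [-0.1, -1.0, 0.4]
grip_width: 0.0
```

Emit:
carry_out(angular=[[0, 0, 0], [0, 0, 0], [0, 0, 0], [0, 0, 0], [0, 0, 0]], dp=[[0, 2, 0], [0, 4, 0], [0, 6, 0], [0, 8, 0], [0, 10, 0]], fingers=[0, 0, 0, 0, 0])

```text
time_s: 6.5
ee_pos: [0.531, 0.0409, 0.0543]
orientation: [[-0.964, 0.267, 0.0], [0.267, 0.964, -0.0], [-0.0, 0.0, -1.0]]
wrist_force: [0.3, -2.0, 0.3]
grip_width: -0.0001
```

```bash
python3 go.py 42 50 54
```

```text
t 6.5 W [0.53436422 0.05315246 0.054     ] dp [-0.  12.8  0.3] rot [ 0.    0.01 -0.06]
tray pos now [42.  37.2 54.3] F tray [ 0.82 -1.89  0.27] grip -9.50772386192175e-05
```

Emit:
carry_out(angular=[[0, 0, 0], [0, 0, 0], [0, 0, 0], [0, 0, 0]], dp=[[0, 2, 0], [0, 4, 0], [0, 6, 0], [0, 7, 0]], fingers=[0, 0, 0, 0])

```text
time_s: 6.9
ee_pos: [0.5328, 0.0478, 0.0543]
orientation: [[-0.964, 0.266, 0.0], [0.266, 0.964, 0.0], [-0.0, 0.0, -1.0]]
wrist_force: [1.5, -1.4, -0.3]
grip_width: -0.0001
```

Emit:
carry_out(angular=[[0, 0, 0]], dp=[[0, 1, 0]], fingers=[0])

```text
time_s: 7.0
ee_pos: [0.533, 0.0486, 0.0543]
orientation: [[-0.964, 0.266, 0.0], [0.266, 0.964, 0.0], [-0.0, 0.0, -1.0]]
wrist_force: [0.4, -1.6, 0.8]
grip_width: -0.0001
```

Emit:
carry_out(angular=[[0, 0, 0]], dp=[[0, 1, 0]], fingers=[0])

```text
time_s: 7.1
ee_pos: [0.5331, 0.0497, 0.0543]
orientation: [[-0.964, 0.266, -0.0], [0.266, 0.964, 0.0], [0.0, 0.0, -1.0]]
wrist_force: [0.8, -0.5, -1.2]
grip_width: -0.0001
```

Emit:
carry_out(angular=[[0, 0, 0]], dp=[[0, 1, 0]], fingers=[0])

```text
time_s: 7.2
ee_pos: [0.5332, 0.0508, 0.0542]
orientation: [[-0.964, 0.266, -0.0], [0.266, 0.964, 0.0], [0.001, 0.0, -1.0]]
wrist_force: [0.6, 0.1, -0.3]
grip_width: 0.0001
```

```bash
python3 go.py 42 50 54
```

```text
t 7.2 W [0.53436422 0.05315246 0.054     ] dp [-0.5  2.5  0.2] rot [ 0.02 -0.03 -0.04]
tray pos now [41.5 47.5 54.2] F tray [ 0.53  0.24 -0.29] grip 0.00012994954552508235
```

Emit:
carry_out(angular=[[0, 0, 0]], dp=[[0, 1, 0]], fingers=[0])

```text
time_s: 7.3
ee_pos: [0.5335, 0.0518, 0.0542]
orientation: [[-0.964, 0.266, -0.0], [0.266, 0.964, 0.0], [0.0, 0.0, -1.0]]
wrist_force: [0.2, -0.1, -0.9]
grip_width: -0.0
```

Emit:
carry_out(angular=[[0, 0, 0]], dp=[[0, 0.7, 0]], fingers=[0])

```text
time_s: 7.4
ee_pos: [0.5338, 0.0524, 0.0542]
orientation: [[-0.964, 0.266, -0.0], [0.266, 0.964, 0.0], [0.0, 0.0, -1.0]]
wrist_force: [0.3, 0.2, -0.3]
grip_width: 0.0002
```

```bash
python3 go.py 42 50 54
```

```text
t 7.4 W [0.53436422 0.05315246 0.054     ] dp [-0.3  0.9  0.2] rot [ 0.01 -0.02 -0.04]
tray pos now [41.7 49.1 54.2] F tray [ 0.26  0.29 -0.3 ] grip 0.00016448883036014803
```

Emit:
carry_out(angular=[[0, 0, 0]], dp=[[0, 0.7, 0]], fingers=[0])

```text
time_s: 7.5
ee_pos: [0.534, 0.0529, 0.0543]
orientation: [[-0.964, 0.266, -0.0], [0.266, 0.964, 0.0], [0.0, 0.0, -1.0]]
wrist_force: [0.7, 0.0, -0.3]
grip_width: 0.0001
```

Emit:
carry_out(angular=[[0, 0, 0]], dp=[[0, 0.6, 0]], fingers=[0])

```text
time_s: 7.6
ee_pos: [0.5342, 0.0533, 0.0543]
orientation: [[-0.964, 0.266, -0.0], [0.266, 0.964, 0.0], [0.0, -0.0, -1.0]]
wrist_force: [-0.2, -2.3, 0.4]
grip_width: 0.0001
```

The force fell to zero and is now rising at TCP y of about 50 mm, as predicted, so the roller is seated. Backing off along the rail, then up.

Emit:
carry_out(angular=[[0, 0, 0], [0, 0, 0], [0, 0, 0], [0, 0, 0], [0, 0, 0]], dp=[[0, -3, 0], [0, -10, 0], [0, -20, 0], [0, -25, 0], [0, -25, 0]], fingers=[0, 0, 0, 0, 0])

```text
time_s: 8.1
ee_pos: [0.5272, 0.0275, 0.0543]
orientation: [[-0.963, 0.269, -0.0], [0.269, 0.963, -0.0], [0.0, -0.001, -1.0]]
wrist_force: [0.2, 0.2, -0.2]
grip_width: -0.0001
```

Emit:
carry_out(angular=[[0, 0, 0], [0, 0, 0], [0, 0, 0], [0, 0, 0], [0, 0, 0]], dp=[[0, 0, -15], [0, 0, -45], [0, 0, -80], [0, 0, -115], [0, 0, -150]], fingers=[0, 0, 0, 0, 0])

```text
time_s: 8.6
ee_pos: [0.5274, 0.0292, 0.2057]
orientation: [[-0.964, 0.267, -0.0], [0.267, 0.964, 0.0], [0.0, 0.0, -1.0]]
wrist_force: [1.1, 0.5, 1.1]
grip_width: -0.0
```

Emit:
carry_out(angular=[[0, 0, 0], [0, 0, 0], [0, 0, 0], [0, 0, 0], [0, 0, 0]], dp=[[0, -30, -20], [0, -70, -40], [0, -110, -40], [0, -150, -40], [0, -190, -40]], fingers=[0, 0, 0, 0, 0])

```text
time_s: 9.1
ee_pos: [0.4764, -0.1552, 0.2447]
orientation: [[-0.964, 0.266, 0.001], [0.266, 0.964, 0.0], [-0.001, 0.001, -1.0]]
wrist_force: [1.0, -0.4, 0.0]
grip_width: -0.0003
```

Emit:
carry_out(angular=[[0, 0, 0], [0, 0, 0], [0, 0, 0], [0, 0, 0], [0, 0, 0]], dp=[[0, -30, 0], [0, -60, 0], [0, -80, 0], [0, -90, 0], [0, -90, 0]], fingers=[0, 0, 0, 0, 0])

```text
time_s: 9.6
ee_pos: [0.4525, -0.2417, 0.2443]
orientation: [[-0.963, 0.269, -0.0], [0.269, 0.963, -0.0], [-0.0, -0.0, -1.0]]
wrist_force: [-0.3, 0.2, 0.0]
grip_width: -0.0002
```

Run:
```python
from h import *
p=np.load("p.npy")
for nm,lo,hi in(("top",[265,175],[385,285]),("scene",[255,145],[375,250])):
    im=arm.get_image(nm)[lo[1]:hi[1],lo[0]:hi[0]]
    im=cv2.resize(im,None,fx=5,fy=5,interpolation=cv2.INTER_CUBIC)
    cv2.imwrite(f"pics/fin_{nm}_raw.png",im)
    for m,c in((69,(0,0,255)),):
        for X in([(52,m-6,69),(52,m+6,69),(32,m+6,69),(32,m-6,69)],[(53,m-15,37),(53,m+15,37),(31,m+15,37),(31,m-15,37)]):
            q=(proj(nm,tray(p,np.array(X)/1e3))-lo+.5)*5-.5
            cv2.polylines(im,[np.int32(q.round())],True,c,1)
    cv2.imwrite(f"pics/fin_{nm}.png",im)
print(arm.read_state()["time_s"],arm.read_state()["wrist_force"])
```

```text
9.7 [ 0.98948683 -0.04574787 -0.03323689]
```

View pics/fin_top.png

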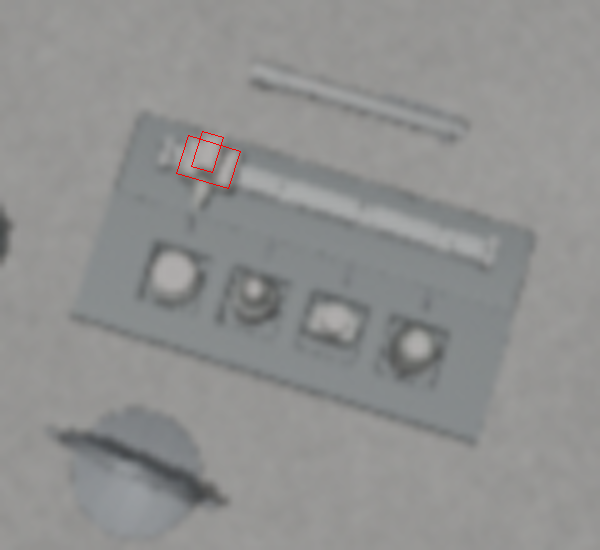

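View pics/fin_scene.png

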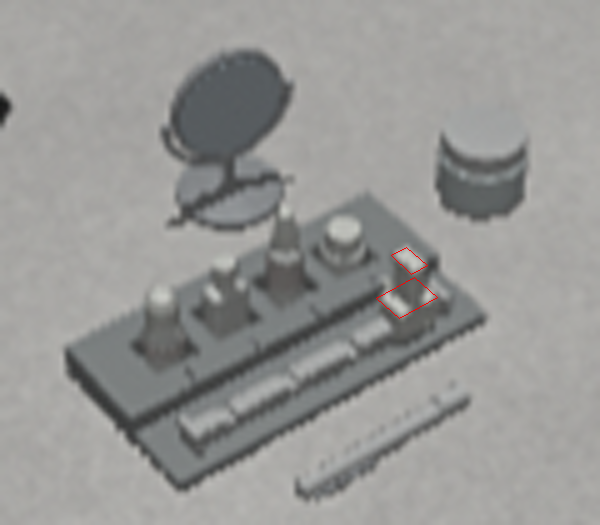

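In both views the marker lies on the outline predicted for m = +69 mm: tab at (207,150) in the top crop and (408,260) in the scene crop. The bottles and other items look unmoved.

```bash
python3 -c "
from rig import arm
print(arm.job_done())"
```

```text
the job is handed in; nothing more can be done
None
```

The marker is now in the stop in front of the squat bottle, which stands in the slot at the tray's +y end (stop y = +69 mm). I pushed the thumb tab there with the shut fingertips, without pinching it. It went through the +23 mm stop on the way, where the push peaked at about 8 N. I then backed the arm off and up, and handed the job in at about 9.7 s.

- **Force at the stop:** the push fell from about 1.5 N to zero as the marker was pulled in. It rose again to about 2 N at a fingertip position of y ≈ 50 mm, which matches the 46 mm spacing from the +23 stop.
- **Camera check:** in both final pictures the marker sat on the outline predicted for +69 mm, to roughly 2 mm. The bottles, mirror, jar and penlight looked unmoved.
- **Not checked:** I had no direct reading of the click joint, so I judged the marker seated from the forces and the pictures. The final crops did not cover the kidney dish, stand or carton, but the arm went nowhere near them at low height. No check failed or disagreed.

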